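# Tighten the bread slicer's bracket nut with a ring spanner

## Robot

A 6-joint arm with a two-finger parallel gripper is mounted at the origin on a cart in front of the work surface, level with it; the furniture and walls round the work are solid. World frame = base frame: x ahead of the robot, y to its left, z up, the work surface at z = 0. Lengths are in m, angles in rad, forces in N, time in s.
With the tool pointing down it reaches from about 0.375 to 0.9 m from the base axis. Payload 3.1 kg.
Tool frame: the origin (TCP) lies at the centre of the arm's flange, where the gripper is bolted on; the fingertips stand 182 mm ahead of it and the grasp point (between the pads) lies 164 mm ahead of it; z points along the fingers, y is the line along which they close (so a half turn about z gives the same grasp; the last joint's range is limited). The gripper opens to 87 mm and grips with 3 to 60 N. Pads are 19 mm wide; open, the fingers measure 117 mm over their backs; the gripper's body (75 mm by 190 mm) begins 51 mm behind the grasp point.
Start: joints at [-1.383, 0.527, 1.433, -0, 1.181, -0.178], TCP at [0.224, -0.584, 0.405] pointing down, gripper open.
Joint ranges: [-3.08, 3.08], [-0.75, 2.2], [0.22, 2.44], [-1.43, 4.57], [0, 2.65], [-2.85, 2.85]. Speed limits (rad/s): [2.79, 2.79, 3.14, 3.14, 3.14, 3.14].

## Interface

Orientations are given as a unit quaternion [x, y, z, w].
In Python, from rig import * gives the robot as it stands.
- The arm moves only by the tool move_arm, never from a script. Its argument "commands" is a list that holds one entry, the list of rows, each a list of 6 numbers: the shift along the tool's x, y, z in units of 40 mm (1.0 is 40 mm), then the turn, a rotation vector about the tool's x, y, z in rad. A call has 1 to 12 rows; each row is the pose to reach, as a shift and turn from the pose commanded when the call began, along the tool's axes at that moment; what a row does not reach only later rows make up. A row lasts 1/8 s, in which the tool goes at most 62.5 mm and 10.7 degrees, less where a joint would pass 70% of its speed; a pose out of reach is approached as far as the arm can. A call with a gripper value outside its range is refused whole. "claw" is the closure, from -1 (fully open) to 1 (shut), so that 0 is half open, set as the call begins (left out, the last holds). The fingers move at their own pace and stop on an object; "squeeze" is the grip in N (left out, the last holds). Time passes only in rows, so rows that repeat a pose let the fingers close. It gives the time, the measured TCP pose, the force, the opening and the grip force at its end, in the units of the state.
- get_obs(): the state, without advancing time (a new reading comes with each control period).
- camera(name): name is "scene" or "top"; returns a dict with "pixels" (480x640x3 uint8, blue, green, red), "range_z" (480x640 float32, m along the optical axis (not along the pixel's ray), 0 where there is no reading), "camera_matrix" (3x3 intrinsics, pixels), "extrinsics" (4x4, takes a point from world to camera coordinates). Camera axes: x right, y up, looking along -z (the intrinsics and any distortion apply to the point x, -y, -z); pixel columns grow to the right and rows downward; lengths in m; the calibration is good to about 2 mm. A picture is of the moment at which its call begins.
- hand_in(): hands the job in; it is judged then, once.
The state is a dict: "time": time; "q": joint angles; "joint_velocities": joint speeds; "joint_torque": joint torques, N m; "position": TCP position; "tool_rot": TCP orientation; "ft_force": force on the tool from outside, world axes, zero at the start; "moment": the same for the moment, N m; "grip_width": finger opening in m; "grip_force": force on a finger pad.
Only numpy, scipy, OpenCV 4.12 (cv2) and the standard library are available. Lean on these libraries where they do the work, as an engineer would, in place of code of your own. Each camera call takes 0.05 s, during which the arm holds its last target. There are 200 camera calls.

## Task

The bread slicer's knife bracket has worked loose: with the big ring of the offset ring spanner, tighten the hex nut between the bracket's cheeks clockwise, in short swings, lifting the ring off and setting it back for each new swing because the cheeks block a full turn. Feel for the point where the nut bites on its washer and from there turn it about 20 degrees further, so that it is tight but not overstrained; use only the spanner on the nut, do not lever it hard against the cheeks and do not shift the jars. Then stand the spanner back on the table on both its rings, off the slicer, as you found it.

Things in the scene. Friction and masses are not known exactly. Their poses are not given: they have to be found in the camera images.
- slicer: bread slicer, fixed: oak board 110 x 270 mm, top z 22, long along its y, knife shut. Origin on the table under the board's centre (lengths here in mm). At its -y end a bracket: foot plate (top z 26) and 2 cheeks. About the nut the handle, seen from nut to grip, has room from 44 deg on the +x side to 57 deg on the -x side of the slicer's -y direction
- cheeks: the two upright cheeks of the slicer's bracket, fixed to it; same origin and axes as the slicer. Each 4 mm thick, top z 72; inner faces at x -32 and x +32 mm; outer ends at y -122 (the one at -x) and y -132 (at +x). A knife pivot pin joins them at y -70
- lock_nut: hex nut, 32 mm across flats, 15 high, top chamfered, on a stud (top z 52) at slicer x 0, y -110 mm. Origin on its axis at the underside (z 30 to 31, washer top 30), x square to a flat, z up. Clockwise from above tightens, 2.5 mm a turn, against a drag of 0.25 N m; after 70 to 115 deg it bites: 0.65 N m, then 0.4 more per rad. It stays where it is left. Overstrained from 46 deg past biting
- spanner: double-ended offset ring spanner, steel, 207 mm long, 0.13 to 0.21 kg, standing on its two rings. Origin at their underside, midway; big ring at x +80 mm, small ring (43 mm wide, too small for the nut) at x -80. Straight handle bar along x, 100 long, 13 wide, 13 high, its centre 36 mm above the rings' underside; balances 5 mm to the big ring's side of the middle
- big_ring (a point): centre of the big ring's underside: ring 52 mm outside, 13 high, open six-sided hole 34 mm across flats, two flats square to the spanner's x axis: it goes over the nut where their x axes differ by a multiple of 60 deg (7 deg of play each way), and comes down on the washer. Unload it before lifting it off
- honey_jar: bystander: loose jar with a grey lid, 58 mm wide, 85 high, between slicer and toaster; origin under its centre
- jam_jar: bystander: loose jar with a yellow lid, 63 mm wide, 90 high, at the table's right edge; origin under its centre

How it is judged:
On the way, in this order (a step that is already met when the one before it is completed fails the run):
1. the big ring is seated over the nut (horizontal distance between big_ring and lock_nut below 0.004 m and z of big_ring in the frame of slicer below 0.036 m and angle between the z axis of spanner and the z axis of slicer, either way round below 0.12 rad), for 0.2 s.
2. the nut is firmly tight (z of lock_nut in the frame of slicer below 0.02994 m), for 0.2 s.
At the end, for the whole second after the job is handed in: the nut has been turned 9 to 46 degrees past the point where it bites on its washer, and the spanner stands still on both rings on the table, off the slicer, its big ring more than 6 cm from the nut (z of lock_nut in the frame of slicer below 0.02994 m and horizontal distance between big_ring and lock_nut above 0.06 m and height (world z) of spanner below 0.004 m and angle between spanner's own z axis and vertical below 0.06 rad and linear speed of spanner below 0.01 m/s); the robot touches nothing.
It fails at once if the nut is overtightened (more than 46 degrees past biting) (z of lock_nut in the frame of slicer below 0.02968 m).
It fails at once if the spanner is levered against the bracket cheeks with over 12 N (contact force between spanner and cheeks above 12 N).
It fails at once if the fingers work on the nut directly (contact force between the fingers and lock_nut above 1 N).
It fails at once if a jar is shifted by more than 2 cm (distance of any of honey_jar, jam_jar from where it was at the start of the episode above 0.02 m).
It also fails if it takes over 72 s, if anything falls off the work surface, if the arm or the gripper's body presses on something with over 40 N, if the wrist force passes 120 N, or if a joint passes its speed limit or range.

## Working session

There is one attempt and no reset: what is moved stays moved. The work goes in short steps, Python scripts to look and compute and a tool call to move; the robot and the scene stay as the last step left them, time stands still between calls to the robot, and variables do not carry over. Pictures are saved under pics/ and viewed, at most 10 in all, crops included, and the job is handed in when it is done.

Besides the shell and the picture viewer there is one more tool, called after "Request:" by a JSON object that holds its "fn" and its "kwargs", one argument or row to a line. move_arm: Moves the arm, as the interface text tells. Its arguments: {"type":"object","properties":{"commands":{"type":"array","items":{"type":"array","items":{"type":"array","items":{"type":"number"}}}},"claw":{"type":"number"},"squeeze":{"type":"number"}},"required":["commands"]}

```bash
ls; mkdir -p pics
python3 - <<'E'
from rig import *
import cv2,numpy as np
for n in ("scene","top"):
    c=camera(n); cv2.imwrite(f"pics/{n}0.png",c["pixels"]); np.savez(f"{n}0.npz",**c)
    print(n,c["camera_matrix"].round(1).tolist(),c["extrinsics"].round(4).tolist(), (c["range_z"]>0).mean())
o=get_obs();print(o)
E
```

```text
pics
scene [[577.3, 0.0, 316.9], [0.0, 577.3, 246.4], [0.0, 0.0, 1.0]] [[-0.731, -0.6822, 0.0155, 0.3318], [0.4516, -0.4667, 0.7604, -0.358], [-0.5115, 0.5629, 0.6492, -0.7554], [0.0, 0.0, 0.0, 1.0]] 0.9959733072916667
top [[433.5, 0.0, 320.0], [0.0, 433.5, 243.1], [0.0, 0.0, 1.0]] [[-0.0258, -0.9995, 0.0194, -0.0821], [0.9915, -0.0231, 0.1278, -0.5551], [-0.1273, 0.0225, 0.9916, -0.8462], [0.0, 0.0, 0.0, 1.0]] 0.9959049479166666
{'time': 0.1, 'q': array([-1.38348355e+00,  5.28379243e-01,  1.43378449e+00,  1.00697561e-05,
        1.18139100e+00, -1.78495471e-01]), 'joint_velocities': array([-0.00193193, -0.00219146, -0.00279186,  0.00026448,  0.00277176,
        0.00046431]), 'joint_torque': array([-2.73730338e-04, -4.40986919e+01, -1.77150428e+01,  6.35060831e-02,
        5.33646403e-02, -3.44850787e-05]), 'position': array([ 0.22353756, -0.58332463,  0.40386214]), 'tool_rot': array([ 9.83319496e-01,  1.81884046e-01,  3.30955916e-07, -9.81054141e-04]), 'ft_force': array([ 0.38273013,  0.44547449, -0.06453656]), 'moment': array([ 0.00111973, -0.00507486, -0.00355373]), 'grip_force': 0.0, 'grip_width': 0.086758255304442}
```

View pics/top0.png

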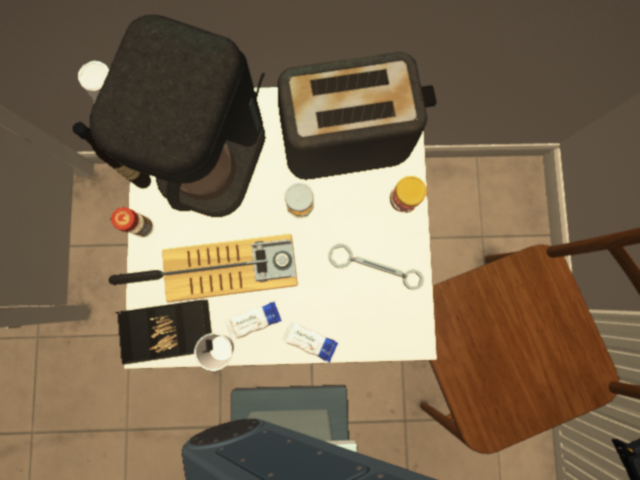

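View pics/scene0.png

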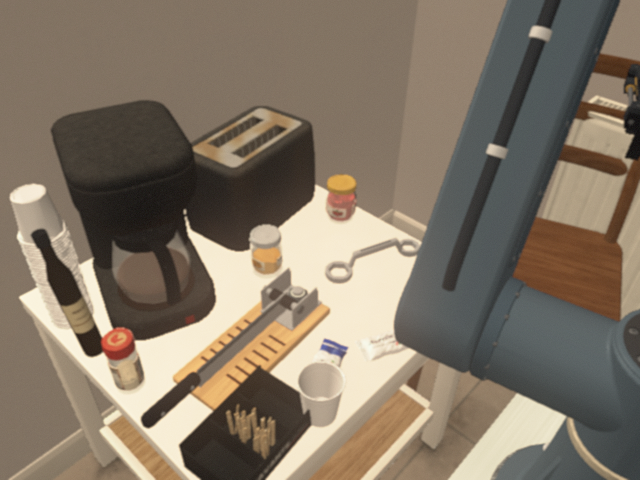

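The top view shows the slicer at about (230,267) with the nut at (282,261) between the cheeks. The spanner's big ring is at (341,256) and its small ring at (413,280). The honey jar is at (299,198) and the jam jar at (408,193). The scene view agrees.

```bash
cat > h.py <<'E'
import numpy as np,cv2
def ray(c,u,v):
    K,E=c["camera_matrix"],c["extrinsics"];R=E[:3,:3];o=-R.T@E[:3,3]
    d=R.T@np.array([(u-K[0,2])/K[0,0],-(v-K[1,2])/K[1,1],-1.]);return o,d
def onz(c,u,v,z):
    o,d=ray(c,u,v);return (o+d*(z-o[2])/d[2])
def proj(c,p):
    E,K=c["extrinsics"],c["camera_matrix"];q=E[:3,:3]@np.asarray(p)+E[:3,3]
    return np.array([K[0,2]+K[0,0]*q[0]/-q[2],K[1,2]-K[1,1]*q[1]/-q[2]])
E
python3 - <<'E'
from h import *
c=np.load("top0.npz");im=c["pixels"]
r=im[215:335,150:440]
cv2.imwrite("pics/c1.png",cv2.resize(im[225:305,235:435],None,fx=4,fy=4,interpolation=cv2.INTER_CUBIC))
s=np.load("scene0.npz")["pixels"]
cv2.imwrite("pics/c2.png",cv2.resize(s[220:350,240:440],None,fx=4,fy=4,interpolation=cv2.INTER_CUBIC))
# board: wood mask
hsv=cv2.cvtColor(im,cv2.COLOR_BGR2HSV)
m=cv2.inRange(hsv,(8,70,80),(28,255,255));m[:, :160]=0;m[:225]=0;m[310:]=0;m[:,310:]=0
m=cv2.morphologyEx(m,cv2.MORPH_CLOSE,np.ones((9,9)))
k=max(cv2.findContours(m,0,1)[0],key=cv2.contourArea)
k=cv2.convexHull(k)
P=np.array([onz(c,*p[0],0.022)[:2] for p in k],np.float32)
print("board",cv2.minAreaRect(P*1000))
# spanner: dark vs white table
g=im.max(2);m=((g<215)*255).astype(np.uint8);q=np.zeros_like(m);q[238:298,320:430]=m[238:298,320:430]
n,l,st,ce=cv2.connectedComponentsWithStats(q);print(st,ce)
E
```

```text
board ((497.3150329589844, 92.94963073730469), (133.78810119628906, 275.79150390625), 5.749999523162842)
[[     0      0    640    480 306457]
 [   329    244     94     46    743]] [[319.36364645 239.43454383]
 [375.74024226 266.49798116]]
```

View pics/c1.png

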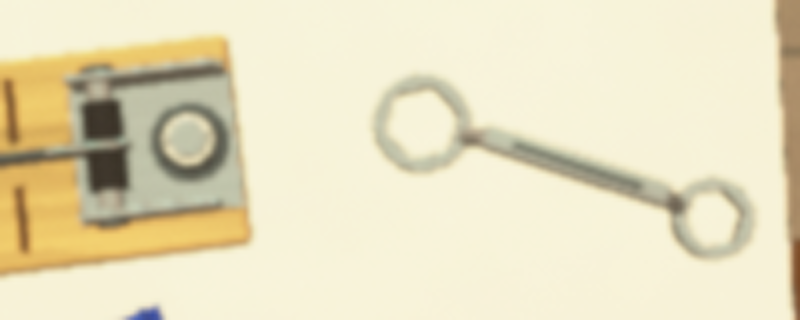

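View pics/c2.png

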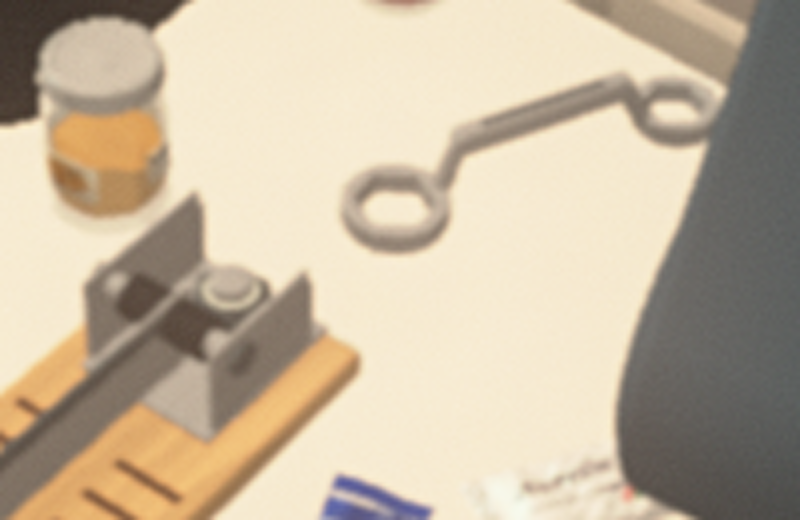

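c1 shows the nut and stud at about full-image (282.3,260), the big ring at (340.5,256) and the small ring at (413,279.5). The nut's flats are blurred. c2 shows the same layout with the stud end on the nut, and the cheeks standing either side of it.

Run:
```python
from h import *
np.set_printoptions(precision=4,suppress=True)
c=np.load("top0.npz");im=c["pixels"];D=c["range_z"]
s=np.load("scene0.npz");SD=s["range_z"]
def cloud(c,u0,u1,v0,v1):
    E=c["extrinsics"];K=c["camera_matrix"];v,u=np.mgrid[v0:v1,u0:u1];d=c["range_z"][v0:v1,u0:u1].astype(float)
    p=np.stack([(u-K[0,2])/K[0,0]*d,-(v-K[1,2])/K[1,1]*d,-d],-1)
    return (p-E[:3,3])@E[:3,:3], u, v
P,u,v=cloud(c,320,435,235,300)
print("table z",np.median(P[...,2]),P[...,2].std())
for nm,cc,box in(("top",c,(320,430,238,298)),("scene",s,(318,425,232,290))):
    P,u,v=cloud(cc,*box);z=P[...,2]-np.median(P[...,2]);print(nm,"median",np.median(P[...,2]))
    Q=P[(z>0.026)&(z<0.06)];m=Q.mean(0);a=np.linalg.svd(Q[:,:2]-m[:2])[2][0];t=(Q[:,:2]-m[:2])@a
    print("bar",len(Q),m,np.degrees(np.arctan2(a[1],a[0])),t.min(),t.max(),z.max())
# pixel outline of rings in top
g=im.max(2)
for n,(u0,u1,v0,v1) in {"big":(327,351,242,270),"small":(402,425,268,292)}.items():
    sub=g[v0:v1,u0:u1].copy(); 
    big=cv2.resize(sub,None,fx=8,fy=8,interpolation=cv2.INTER_CUBIC)
    m=((big<222)*255).astype(np.uint8)
    ks,hi=cv2.findContours(m,cv2.RETR_CCOMP,1)
    for k,h in zip(ks,hi[0]):
        if cv2.contourArea(k)<2000: continue
        (x,y),r=cv2.minEnclosingCircle(k);M=cv2.moments(k);x,y=M["m10"]/M["m00"],M["m01"]/M["m00"]
        uu,vv=u0+(x+.5)/8-.5,v0+(y+.5)/8-.5
        print(n,"hole" if h[3]>=0 else "outer",uu,vv,r/8,onz(c,uu,vv,0.010),onz(c,uu,vv,0.))
for nm,px in {"cornerTR":(227,38),"cornerBR":(250,243)}.items():
    print(nm,onz(c,235+px[0]/4-.4,225+px[1]/4-.4,.022))
for nm,(px,z) in {"nut dark":((189,142),.046),"stud":((189,137),.052)}.items(): print(nm,onz(c,235+px[0]/4-.4,225+px[1]/4-.4,z))
print("stud scene",onz(s,240+231/4-.4,220+287/4-.4,.052))
for nm,px,z in(("honey",(299,191),.085),("jam",(409,188),.09)):print(nm,onz(c,*px,z))
# cheeks via cloud
P,u,v=cloud(c,245,302,232,285);Z=P[...,2]
print("nut height med",P[258:263-0] if 0 else Z[27:30,36:39].mean())
Q=P[(Z>.060)&(Z<.085)];
lab=Q[:,0]>Q[:,0].mean()
for b in (0,1):
    q=Q[lab==b];m=q.mean(0);a=np.linalg.svd(q[:,:2]-m[:2])[2][0];t=(q[:,:2]-m[:2])@a;print("cheek",len(q),m,np.degrees(np.arctan2(a[1],a[0])),t.min(),t.max())
Q=P[(Z>.040)&(Z<.058)];print("nut pts",len(Q),np.median(Q,0),Q.min(0),Q.max(0))
```

```text
table z -0.0006772349629671352 0.11170296032714251
top median -0.0005611423270255
bar 351 [ 0.5022 -0.2112  0.0403] -109.50496874495619 -0.05344391950077498 0.05706100916556543 0.9121579049693135
scene median 0.0019654951136121933
bar 413 [ 0.5005 -0.2094  0.0403] 70.09352999613203 -0.0585288812720768 0.05315748336098095 0.7555907321964799
big outer 339.6602677846589 255.63984398557278 12.489934921264648 [ 0.529  -0.1368  0.01  ] [ 0.53   -0.1375  0.    ]
big hole 339.85941065473054 255.6730684278275 9.116083145141602 [ 0.5289 -0.1373  0.01  ] [ 0.5299 -0.1379  0.    ]
small outer 412.2391833564825 279.2159361605209 12.2737455368042 [ 0.4761 -0.2866  0.01  ] [ 0.4765 -0.289   0.    ]
small hole 412.4390877255461 279.42208273979105 7.1632866859436035 [ 0.4757 -0.287   0.01  ] [ 0.476  -0.2894  0.    ]
cornerTR [ 0.5751 -0.0373  0.022 ]
cornerBR [ 0.469  -0.0471  0.022 ]
nut dark [ 0.5193 -0.0184  0.046 ]
stud [ 0.5212 -0.0189  0.052 ]
stud scene [ 0.5165 -0.0164  0.052 ]
honey [ 0.6502 -0.0564  0.085 ]
jam [ 0.6504 -0.271   0.09  ]
nut height med 0.051354951876572394
cheek 282 [0.4974 0.0178 0.0677] 57.75560046996258 -0.046999397886080346 0.03827472793927316
cheek 254 [0.5413 0.0153 0.0675] 114.94215081405241 -0.051586349311372695 0.024487089456728527
nut pts 277 [ 0.521  -0.0152  0.0461] [ 0.4762 -0.0355  0.0401] [0.5548 0.056  0.0577]
```

```bash
cat > nutang.py <<'E'
from h import *
import sys
def warp(c,cx,cy,z,mm=40,sc=8):
    # rectified patch at height z, sc px/mm ; row down = -x world, col right = -y world
    n=2*mm*sc//2; s=(np.arange(-n,n)/sc)/1000*1.0
    Y,X=np.meshgrid(s,s); E,K=c["extrinsics"],c["camera_matrix"]
    p=np.stack([cx-X,cy-Y,np.full_like(X,z)],-1)@E[:3,:3].T+E[:3,3]
    u=(K[0,2]+K[0,0]*p[...,0]/-p[...,2]).astype(np.float32);v=(K[1,2]-K[1,1]*p[...,1]/-p[...,2]).astype(np.float32)
    return cv2.remap(c["pixels"],u,v,cv2.INTER_CUBIC)
if __name__=="__main__":
    a=[]
    for n in("top0","scene0"):
        c=dict(np.load(n+".npz"))
        a+= [warp(c,.5197,-.018,.044,24,8)]
    cv2.imwrite("pics/nut.png",np.hstack(a))
    print(a[0].shape)
E
python3 nutang.py
```

```text
(384, 384, 3)
```

View pics/nut.png

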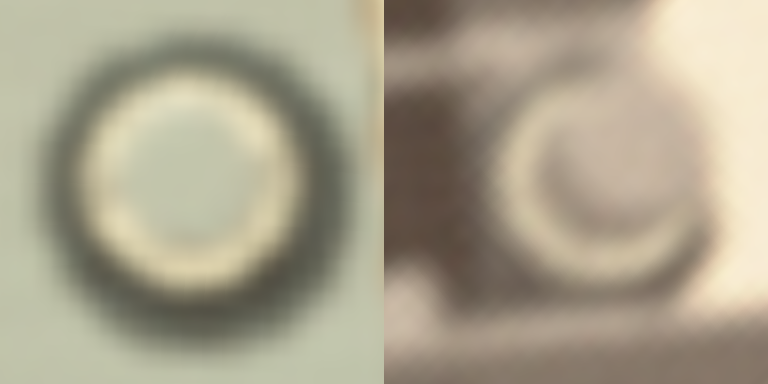

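The left patch (top view, 8 px/mm) shows the nut centred at about (191,188), within 1 mm of the estimate. The hexagon is too blurred to read by eye, so I'll check the 6-fold harmonic.

Run:
```python
from nutang import *
c=dict(np.load("top0.npz"))
for z in(.044,.046):
  g=cv2.cvtColor(warp(c,.5197,-.018,z,24,8),cv2.COLOR_BGR2GRAY)
  for dx,dy in((192,190),(191,187),(193,193)):
    P=cv2.warpPolar(g,(200,360),(dx,dy),200,0).astype(float)
    out=[]
    for thr in (120,140,160):
        r=np.array([np.where(row[60:160]<thr)[0][:1].sum()+60 for row in P],float)
        f=np.fft.rfft(r)/180
        # image angle th (cw on screen from right = -y world): world ang = -90 - th?? right=-y(-90deg), down=-x(180=-180)
        a=(-90-(-np.angle(f[6],deg=True))/6)  # max radius image angle = -phase/6
        out.append((round(r.mean()/8,1),[round(abs(x)/8,2) for x in f[1:9]],round(a%60,1)))
    b=np.fft.rfft(P[:,100:125].mean(1))/180
    print(z,dx,dy,out,"bright",np.abs(b[1:9]).round(1),round((-90+np.angle(b[6],deg=True)/6)%60,1))
```

```text
0.044 192 190 [(np.float64(13.8), [np.float64(0.31), np.float64(1.35), np.float64(1.4), np.float64(1.2), np.float64(1.02), np.float64(0.84), np.float64(0.74), np.float64(0.6)], np.float64(48.3)), (np.float64(13.8), [np.float64(1.59), np.float64(0.17), np.float64(0.03), np.float64(0.08), np.float64(0.06), np.float64(0.03), np.float64(0.05), np.float64(0.04)], np.float64(7.7)), (np.float64(13.1), [np.float64(1.47), np.float64(0.18), np.float64(0.05), np.float64(0.05), np.float64(0.08), np.float64(0.05), np.float64(0.06), np.float64(0.04)], np.float64(9.7))] bright [39.3  3.2  0.8  1.6  1.3  0.8  2.   1. ] 10.9
0.044 191 187 [(np.float64(13.8), [np.float64(0.26), np.float64(1.35), np.float64(1.36), np.float64(1.16), np.float64(0.98), np.float64(0.81), np.float64(0.71), np.float64(0.58)], np.float64(47.6)), (np.float64(13.8), [np.float64(1.2), np.float64(0.15), np.float64(0.04), np.float64(0.07), np.float64(0.06), np.float64(0.04), np.float64(0.05), np.float64(0.04)], np.float64(6.9)), (np.float64(13.1), [np.float64(1.08), np.float64(0.16), np.float64(0.05), np.float64(0.06), np.float64(
[... 1904 characters left out ...]
at64(0.05)], np.float64(7.4))] bright [26.2  2.1  0.6  1.8  1.5  1.1  1.6  0.9] 8.4
0.046 193 193 [(np.float64(13.8), [np.float64(0.52), np.float64(1.3), np.float64(1.38), np.float64(1.22), np.float64(1.07), np.float64(0.9), np.float64(0.8), np.float64(0.64)], np.float64(47.9)), (np.float64(13.7), [np.float64(1.76), np.float64(0.17), np.float64(0.03), np.float64(0.08), np.float64(0.06), np.float64(0.02), np.float64(0.05), np.float64(0.04)], np.float64(11.5)), (np.float64(13.1), [np.float64(1.65), np.float64(0.19), np.float64(0.06), np.float64(0.06), np.float64(0.08), np.float64(0.05), np.float64(0.06), np.float64(0.04)], np.float64(8.6))] bright [42.8  3.7  0.9  1.6  1.2  0.7  2.   1. ] 13.6
```

```bash
cat > go.py <<'E'
from rig import *
import numpy as np
from scipy.spatial.transform import Rotation as Ro
NUT=np.array([.520,-.018])
def st():
    o=get_obs();R=Ro.from_quat(o["tool_rot"]);x=R.as_matrix()[:,0];return o,R,np.degrees(np.arctan2(x[1],x[0]))
def show():
    o,R,y=st();p=o["position"]
    tq=o["moment"][2]+np.cross(np.r_[p[:2]-NUT,0],o["ft_force"])[2]
    print(f"t={o['time']:.2f} p={p.round(4)} yaw={y:.2f} F={o['ft_force'].round(2)} M={o['moment'].round(3)} Tnut={tq:.3f} w={o['grip_width']:.4f} g={o['grip_force']:.1f} q6={np.degrees(o['q'][5]):.0f}")
def rel(x,y,z,yaw):
    o,R,y0=st();T=Ro.from_euler("z",np.radians(yaw))*Ro.from_euler("x",np.pi)
    d=R.inv().apply(np.array([x,y,z])-o["position"])/.04;r=(R.inv()*T).as_rotvec()
    print("row",np.r_[d,r].round(3).tolist())
def swing(r,yaw,z,nut=NUT):
    # TCP with grip at radius r from nut, handle yaw (small->big)
    a=np.radians(yaw);rel(nut[0]-r*np.cos(a),nut[1]-r*np.sin(a),z,yaw)
E
python3 -c "
from go import *
show();rel(.504,-.207,.27,70.4)"
```

```text
t=0.10 p=[ 0.2235 -0.5833  0.4039] yaw=20.96 F=[ 0.38  0.45 -0.06] M=[ 0.001 -0.005 -0.004] Tnut=0.081 w=0.0868 g=0.0 q6=-10
row [9.912, -6.271, 3.362, -0.002, -0.001, -0.863]
```

Request:
{"fn": "move_arm", "kwargs": {
  "commands": [
    [[9.9,-6.27,1.5,0,0,-0.86],[9.9,-6.27,1.5,0,0,-0.86],[9.9,-6.27,1.5,0,0,-0.86],[9.9,-6.27,1.5,0,0,-0.86],[9.9,-6.27,1.5,0,0,-0.86],[9.9,-6.27,1.5,0,0,-0.86],[9.9,-6.27,1.5,0,0,-0.86],[9.91,-6.27,3.36,0,0,-0.863],[9.91,-6.27,3.36,0,0,-0.863],[9.91,-6.27,3.36,0,0,-0.863],[9.91,-6.27,3.36,0,0,-0.863]]
  ],
  "claw": -1,
  "squeeze": 45
}}

```text
time: 1.48
position: [0.5042, -0.2082, 0.271]
tool_rot: [0.817, 0.576, 0.0, 0.001]
ft_force: [0.1, -0.2, 0.1]
grip_width: 0.0871
grip_force: 0.0
```

```bash
python3 -c "
from go import *
show();rel(.504,-.207,.202,70.4)"
```

```text
t=1.48 p=[ 0.5042 -0.2082  0.271 ] yaw=70.39 F=[ 0.09 -0.18  0.08] M=[ 0.019 -0.096 -0.037] Tnut=-0.016 w=0.0871 g=0.0 q6=-15
row [0.028, -0.017, 1.725, 0.001, 0.0, -0.0]
```

Request:
{"fn": "move_arm", "kwargs": {
  "commands": [
    [[0.02,-0.02,0.9,0,0,0],[0.02,-0.02,1.5,0,0,0],[0.02,-0.02,1.72,0,0,0],[0.02,-0.02,1.72,0,0,0]]
  ]
}}

```text
time: 1.98
position: [0.5036, -0.2073, 0.2022]
tool_rot: [0.817, 0.576, 0.0, 0.0]
ft_force: [-0.1, 0.0, 0.6]
grip_width: 0.0873
grip_force: 0.0
```

Request:
{"fn": "move_arm", "kwargs": {
  "commands": [
    [[0,0,0,0,0,0],[0,0,0,0,0,0],[0,0,0,0,0,0],[0,0,0,0,0,0],[0,0,0,0,0,0],[0,0,0,0,0,0],[0,0,0,0,0,0]]
  ],
  "claw": 1,
  "squeeze": 50
}}

```text
time: 2.85
position: [0.5035, -0.2066, 0.2015]
tool_rot: [0.817, 0.576, -0.0, -0.0]
ft_force: [0.3, -0.1, -0.5]
grip_width: 0.025
grip_force: 0.0
```

```bash
python3 -c "
from go import *
show()"
```

```text
t=2.85 p=[ 0.5035 -0.2066  0.2015] yaw=70.41 F=[ 0.25 -0.11 -0.47] M=[-0.023 -0.059 -0.006] Tnut=0.044 w=0.0250 g=0.0 q6=-14
```

Request:
{"fn": "move_arm", "kwargs": {
  "commands": [
    [[0,0,0,0,0,0],[0,0,0,0,0,0],[0,0,0,0,0,0],[0,0,-0.5,0,0,0],[0,0,-1.7,0,0,0],[0,0,-1.7,0,0,0],[0,0,-1.7,0,0,0]]
  ]
}}

```text
time: 3.72
position: [0.503, -0.2062, 0.269]
tool_rot: [0.817, 0.576, -0.0, -0.001]
ft_force: [0.5, -0.7, -2.0]
grip_width: 0.0123
grip_force: 50.0
```

Run:
```python
from go import *
from h import *
show()
c=camera("top");np.savez("top1.npz",**c)
print(c["pixels"].shape)
cv2.imwrite("pics/t1.png",cv2.resize(c["pixels"][200:320,200:440],None,fx=3,fy=3,interpolation=cv2.INTER_CUBIC))
```

```text
t=3.73 p=[ 0.503  -0.2062  0.269 ] yaw=70.41 F=[ 0.48 -0.69 -2.02] M=[-0.015 -0.019 -0.015] Tnut=0.087 w=0.0123 g=50.0 q6=-14
(480, 640, 3)
```

View pics/t1.png

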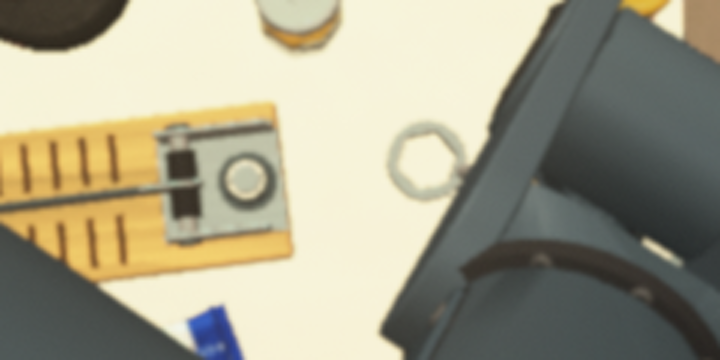

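The spanner is lifted level. The big ring shows at about crop (428,160), full image (342.6,253.3), and the nut is unmoved at crop (247,180).

Run:
```python
from go import *
from h import *
c=np.load("top1.npz");im=c["pixels"]
u0,u1,v0,v1=328,353,238,270
big=cv2.resize(im.max(2)[v0:v1,u0:u1],None,fx=8,fy=8,interpolation=cv2.INTER_CUBIC)
for thr in(205,215,225):
  ks,hi=cv2.findContours(((big<thr)*255).astype(np.uint8),cv2.RETR_CCOMP,1)
  for k,h in zip(ks,hi[0]):
    if cv2.contourArea(k)<5000 or h[3]<0: continue
    M=cv2.moments(k);uu,vv=u0+(M["m10"]/M["m00"]+.5)/8-.5,v0+(M["m01"]/M["m00"]+.5)/8-.5
    p=onz(c,uu,vv,.0675+.0065)[:2];o,R,y=st();d=R.inv().apply(np.r_[p-o["position"][:2],0])
    print(thr,uu,vv,cv2.contourArea(k)/64,p,"in tool",d*1000)
```

```text
205 341.46679510220383 253.64283120938168 286.90625 [ 0.52656548 -0.13615826] in tool [ 7.38901177e+01 -1.15099381e+00  5.38830644e-02]
215 341.5474341004491 253.55255146720677 266.1484375 [ 0.52673809 -0.13632086] in tool [ 7.37948205e+01 -9.33857904e-01  5.32043704e-02]
225 341.60748751225066 253.4822517203587 247.1171875 [ 0.52687264 -0.13644214] in tool [ 7.37256741e+01 -7.66435668e-01  5.26840333e-02]
```

```bash
cat >> go.py <<'E'
def sw(yaw,z,off=(.0738,-.0009),nut=NUT):
    T=Ro.from_euler("z",np.radians(yaw))*Ro.from_euler("x",np.pi)
    t=nut-T.apply([off[0],off[1],0])[:2];rel(t[0],t[1],z,yaw)
E
python3 -c "
from go import *
sw(133,.300)"
```

```text
row [3.746, 0.472, -0.786, -0.002, -0.002, -1.092]
```

Request:
{"fn": "move_arm", "kwargs": {
  "commands": [
    [[0,0,-0.78,0,0,0],[1,0.1,-0.79,0,0,-0.18],[2,0.2,-0.79,0,0,-0.36],[3,0.4,-0.79,0,0,-0.54],[3.75,0.47,-0.79,0,0,-0.72],[3.75,0.47,-0.79,0,0,-0.9],[3.75,0.47,-0.79,0,0,-1.09],[3.75,0.47,-0.79,0,0,-1.092],[3.75,0.47,-0.79,0,0,-1.092]]
  ],
  "squeeze": 60
}}

```text
time: 4.9
position: [0.5713, -0.0716, 0.3001]
tool_rot: [0.4, 0.916, -0.0, -0.001]
ft_force: [-0.4, 0.5, -2.3]
grip_width: 0.0122
grip_force: 60.0
```

Run:
```python
from go import *
from h import *
show()
c=camera("top");np.savez("top2.npz",**c)
cv2.imwrite("pics/t2.png",cv2.resize(c["pixels"][220:300,230:350],None,fx=6,fy=6,interpolation=cv2.INTER_CUBIC))
sw(133,.250)
```

```text
t=4.90 p=[ 0.5713 -0.0716  0.3001] yaw=132.81 F=[-0.38  0.48 -2.25] M=[ 0.059 -0.135  0.003] Tnut=0.008 w=0.0122 g=60.0 q6=-61
row [0.01, -0.0, 1.26, -0.001, -0.001, -0.003]
```

View pics/t2.png

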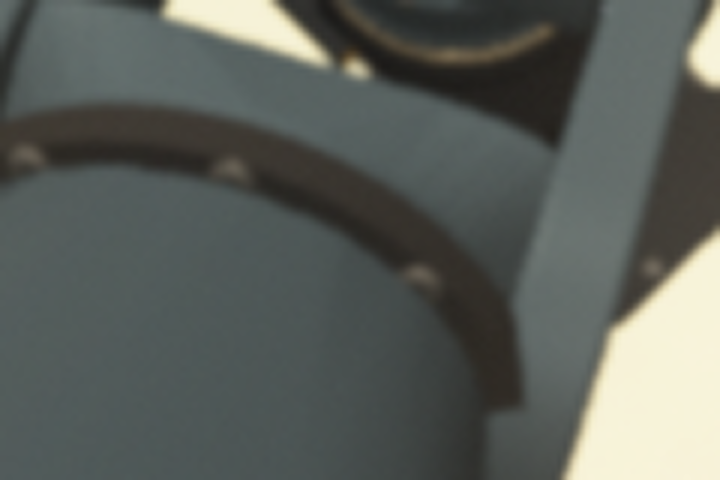

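The top view here is filled by the arm, with no ring or nut visible, so I'll go by touch.

Request:
{"fn": "move_arm", "kwargs": {
  "commands": [
    [[0,0,0.7,0,0,0],[0.01,0,1.26,0,0,0],[0.01,0,1.26,0,0,0],[0.01,0,1.33,0,0,0],[0.01,0,1.38,0,0,0],[0.01,0,1.38,0,0,0]]
  ]
}}

```text
time: 5.7
position: [0.5715, -0.0713, 0.2465]
tool_rot: [0.399, 0.917, 0.0, 0.0]
ft_force: [0.5, -0.3, -1.7]
grip_width: 0.0125
grip_force: 60.0
```

```bash
python3 -c "
from go import *
show();sw(133,.246);sw(123,.245);sw(113,.245)"
```

```text
t=5.70 p=[ 0.5715 -0.0713  0.2465] yaw=132.96 F=[ 0.51 -0.28 -1.66] M=[ 0.047 -0.134  0.014] Tnut=0.027 w=0.0125 g=60.0 q6=-61
row [0.007, -0.009, 0.012, 0.0, 0.001, -0.001]
row [0.031, -0.33, 0.037, 0.001, 0.001, 0.174]
row [0.111, -0.641, 0.037, 0.001, 0.001, 0.348]
```

Request:
{"fn": "move_arm", "kwargs": {
  "commands": [
    [[0.01,-0.01,0.05,0,0,0],[0.01,-0.01,0.05,0,0,0],[0.01,-0.01,0.08,0,0,0],[0.01,-0.01,0.08,0,0,0]]
  ]
}}

```text
time: 6.2
position: [0.571, -0.0714, 0.2432]
tool_rot: [0.399, 0.917, 0.0, 0.0]
ft_force: [0.1, -0.8, 2.2]
grip_width: 0.0122
grip_force: 60.0
```

```bash
python3 -c "
from go import *
show()"
```

```text
t=6.20 p=[ 0.571  -0.0714  0.2432] yaw=132.97 F=[ 0.09 -0.78  2.24] M=[0.062 0.059 0.008] Tnut=-0.027 w=0.0122 g=60.0 q6=-61
```

```bash
python3 -c "
from go import *
for y in (129,125,121,117,113): sw(y,.2430)"
```

```text
row [0.004, -0.128, 0.005, 0.0, 0.001, 0.069]
row [0.016, -0.256, 0.004, 0.0, 0.001, 0.139]
row [0.037, -0.383, 0.004, 0.0, 0.001, 0.209]
row [0.067, -0.508, 0.004, 0.001, 0.001, 0.279]
row [0.105, -0.631, 0.004, 0.001, 0.001, 0.349]
```

Request:
{"fn": "move_arm", "kwargs": {
  "commands": [
    [[0.004,-0.128,0,0,0,0.069],[0.016,-0.256,0,0,0,0.139],[0.016,-0.256,0,0,0,0.139]]
  ]
}}

```text
time: 6.58
position: [0.5631, -0.078, 0.2432]
tool_rot: [0.462, 0.887, 0.0, 0.001]
ft_force: [1.0, 0.4, 1.3]
grip_width: 0.012
grip_force: 60.0
```

```bash
python3 -c "
from go import *
show()
for y in (121,117): sw(y,.2430)"
```

```text
t=6.58 p=[ 0.5631 -0.078   0.2432] yaw=125.00 F=[1.05 0.42 1.25] M=[ 0.209 -0.121 -0.03 ] Tnut=0.051 w=0.0120 g=60.0 q6=-54
row [0.004, -0.129, 0.005, 0.001, 0.001, 0.07]
row [0.016, -0.257, 0.005, 0.001, 0.001, 0.14]
```

Request:
{"fn": "move_arm", "kwargs": {
  "commands": [
    [[0.004,-0.129,0.015,0,0,0.07],[0.016,-0.257,0.015,0,0,0.14],[0.016,-0.257,0.015,0,0,0.14]]
  ]
}}

```text
time: 6.95
position: [0.5545, -0.0833, 0.2427]
tool_rot: [0.522, 0.853, 0.0, 0.001]
ft_force: [1.7, -0.4, 4.6]
grip_width: 0.0125
grip_force: 60.0
```

```bash
python3 -c "
from go import *
show()
for y in (113,109): sw(y,.2425)"
```

```text
t=6.95 p=[ 0.5545 -0.0833  0.2427] yaw=117.05 F=[ 1.68 -0.45  4.58] M=[ 0.253 -0.133 -0.046] Tnut=0.049 w=0.0125 g=60.0 q6=-47
row [0.004, -0.133, 0.005, 0.001, 0.001, 0.071]
row [0.016, -0.261, 0.005, 0.002, 0.001, 0.14]
```

Request:
{"fn": "move_arm", "kwargs": {
  "commands": [
    [[0.004,-0.131,0,0,0,0.07],[0.016,-0.26,0,0,0,0.14],[0.016,-0.26,0,0,0,0.14]]
  ]
}}

```text
time: 7.32
position: [0.545, -0.0874, 0.2426]
tool_rot: [0.58, 0.814, 0.0, 0.001]
ft_force: [1.7, -0.6, 3.7]
grip_width: 0.0123
grip_force: 60.0
```

```bash
python3 -c "
from go import *
show()
for y in (105,101): sw(y,.2425)"
```

```text
t=7.33 p=[ 0.545  -0.0874  0.2426] yaw=109.06 F=[ 1.68 -0.56  3.75] M=[ 0.231 -0.186 -0.056] Tnut=0.047 w=0.0123 g=60.0 q6=-40
row [0.003, -0.131, 0.002, 0.002, 0.001, 0.071]
row [0.015, -0.259, 0.001, 0.002, 0.001, 0.141]
```

Request:
{"fn": "move_arm", "kwargs": {
  "commands": [
    [[0.004,-0.131,0,0,0,0.07],[0.016,-0.26,0,0,0,0.14],[0.016,-0.26,0,0,0,0.14]]
  ]
}}

```text
time: 7.7
position: [0.5344, -0.09, 0.2418]
tool_rot: [0.635, 0.772, -0.0, -0.0]
ft_force: [0.8, -0.7, -1.9]
grip_width: 0.0125
grip_force: 60.0
```

```bash
python3 -c "
from go import *
show()
for y in (97,93): sw(y,.2425)"
```

```text
t=7.70 p=[ 0.5344 -0.09    0.2418] yaw=101.09 F=[ 0.84 -0.67 -1.88] M=[-0.013 -0.241 -0.009] Tnut=0.042 w=0.0125 g=60.0 q6=-32
row [-0.006, -0.116, -0.018, -0.0, -0.0, 0.071]
row [0.006, -0.245, -0.018, -0.0, -0.0, 0.141]
```

Contact load vanished near yaw 101, so the ring is aligned. Next I lower it.

Request:
{"fn": "move_arm", "kwargs": {
  "commands": [
    [[0,0,0.08,0,0,0],[0,0,0.15,0,0,0],[0,0,0.2,0,0,0],[0,0,0.2,0,0,0]]
  ]
}}

```text
time: 8.2
position: [0.5344, -0.09, 0.2338]
tool_rot: [0.636, 0.771, -0.0, -0.0]
ft_force: [1.1, 0.7, -1.7]
grip_width: 0.0125
grip_force: 60.0
```

```bash
python3 -c "
from go import *
show()"
```

```text
t=8.20 p=[ 0.5344 -0.09    0.2338] yaw=100.96 F=[ 1.14  0.67 -1.75] M=[-0.01  -0.257 -0.021] Tnut=0.071 w=0.0125 g=60.0 q6=-32
```

```bash
python3 -c "
from go import *
for y in (96,91,86,81,76,71,66,61,56,51,46,43): sw(y,.2330)"
```

```text
row [-0.004, -0.148, 0.02, -0.001, -0.0, 0.086]
row [0.015, -0.308, 0.02, -0.001, -0.0, 0.174]
row [0.047, -0.466, 0.02, -0.001, -0.0, 0.261]
row [0.094, -0.62, 0.02, -0.001, -0.0, 0.348]
row [0.153, -0.769, 0.02, -0.001, -0.0, 0.436]
row [0.226, -0.913, 0.02, -0.001, -0.0, 0.523]
row [0.311, -1.05, 0.02, -0.001, -0.0, 0.61]
row [0.407, -1.179, 0.02, -0.001, -0.0, 0.697]
row [0.514, -1.299, 0.021, -0.001, -0.0, 0.785]
row [0.631, -1.409, 0.021, -0.001, -0.0, 0.872]
row [0.758, -1.509, 0.021, -0.001, -0.0, 0.959]
row [0.838, -1.563, 0.021, -0.001, -0.0, 1.012]
```

Do a first partial swing to check forces.

Request:
{"fn": "move_arm", "kwargs": {
  "commands": [
    [[0,-0.148,0.02,0,0,0.086],[0.015,-0.308,0.02,0,0,0.174],[0.047,-0.466,0.02,0,0,0.261],[0.094,-0.62,0.02,0,0,0.348],[0.094,-0.62,0.02,0,0,0.348]]
  ]
}}

```text
time: 8.82
position: [0.5093, -0.0907, 0.2333]
tool_rot: [0.76, 0.65, 0.0, -0.0]
ft_force: [2.3, 2.0, -2.6]
grip_width: 0.0126
grip_force: 60.0
```

```bash
python3 -c "
from go import *
show()
for y in (76,71,66,61,56,51,46,43): sw(y,.2328)"
```

```text
t=8.82 p=[ 0.5093 -0.0907  0.2333] yaw=81.05 F=[ 2.34  2.03 -2.65] M=[ 0.321 -0.39   0.082] Tnut=0.231 w=0.0126 g=60.0 q6=-14
row [-0.002, -0.159, 0.014, 0.0, -0.001, 0.088]
row [0.017, -0.319, 0.014, 0.0, -0.001, 0.175]
row [0.05, -0.477, 0.014, -0.0, -0.001, 0.263]
row [0.097, -0.631, 0.014, -0.0, -0.001, 0.35]
row [0.157, -0.78, 0.014, -0.0, -0.001, 0.437]
row [0.229, -0.924, 0.014, -0.0, -0.001, 0.524]
row [0.314, -1.06, 0.014, -0.0, -0.001, 0.612]
row [0.371, -1.139, 0.014, -0.0, -0.001, 0.664]
```

Request:
{"fn": "move_arm", "kwargs": {
  "commands": [
    [[0,-0.159,0.01,0,0,0.088],[0.017,-0.319,0.01,0,0,0.175],[0.05,-0.477,0.01,0,0,0.263],[0.097,-0.631,0.01,0,0,0.35],[0.157,-0.78,0.01,0,0,0.437],[0.229,-0.924,0.01,0,0,0.524],[0.314,-1.06,0.01,0,0,0.612],[0.371,-1.139,0.01,0,0,0.664],[0.371,-1.139,0.01,0,0,0.664]]
  ]
}}

```text
time: 9.95
position: [0.4673, -0.0689, 0.233]
tool_rot: [0.93, 0.367, 0.001, 0.0]
ft_force: [3.0, 4.9, -4.5]
grip_width: 0.0126
grip_force: 60.1
```

```bash
python3 -c "
from go import *
show()
sw(48,.233);sw(48,.256)
"
```

```text
t=9.95 p=[ 0.4673 -0.0689  0.233 ] yaw=43.10 F=[ 2.97  4.89 -4.5 ] M=[ 0.687 -0.588  0.273] Tnut=0.166 w=0.0126 g=60.1 q6=25
row [-0.006, 0.151, 0.0, 0.001, -0.001, -0.086]
row [-0.005, 0.152, -0.575, 0.001, -0.001, -0.086]
```

```bash
sed -i 's/^NUT=.*/NUT=np.array([.5208,-.0175])/' go.py; python3 -c "
from go import *
for a in ((50,.233),(50,.255),(60,.255),(70,.255),(80,.255),(90,.255),(100,.255),(110,.255),(110,.240)):sw(*a)
"
```

```text
row [0.025, 0.22, 0.0, 0.001, -0.001, -0.12]
row [0.026, 0.22, -0.55, 0.001, -0.001, -0.12]
row [0.096, 0.534, -0.55, 0.001, -0.001, -0.295]
row [0.219, 0.831, -0.549, 0.001, -0.001, -0.47]
row [0.393, 1.102, -0.549, 0.001, -0.001, -0.644]
row [0.61, 1.339, -0.548, 0.001, -0.001, -0.819]
row [0.866, 1.534, -0.548, 0.001, -0.001, -0.993]
row [1.151, 1.682, -0.547, 0.001, -0.0, -1.168]
row [1.151, 1.682, -0.172, 0.001, -0.0, -1.168]
```

Request:
{"fn": "move_arm", "kwargs": {
  "commands": [
    [[0.025,0.22,0,0,0,-0.12],[0.025,0.22,0,0,0,-0.12],[0.025,0.22,-0.3,0,0,-0.12],[0.026,0.22,-0.55,0,0,-0.12],[0.026,0.22,-0.55,0,0,-0.12]]
  ]
}}

```text
time: 10.58
position: [0.4735, -0.0752, 0.2562]
tool_rot: [0.907, 0.421, 0.001, 0.001]
ft_force: [0.0, 0.8, -2.0]
grip_width: 0.0122
grip_force: 60.0
```

```bash
python3 -c "
from go import *
show()
for a in ((60,.255),(70,.255),(80,.255),(90,.255),(100,.255),(110,.255),(110,.247),(110,.240),(110,.2335)):sw(*a)
"
```

```text
t=10.57 p=[ 0.4735 -0.0752  0.2562] yaw=49.83 F=[ 0.02  0.77 -2.  ] M=[ 0.043 -0.012 -0.002] Tnut=-0.037 w=0.0122 g=60.0 q6=18
row [0.054, 0.322, 0.031, 0.002, -0.0, -0.178]
row [0.141, 0.631, 0.031, 0.002, 0.0, -0.352]
row [0.282, 0.921, 0.032, 0.002, 0.0, -0.527]
row [0.47, 1.181, 0.033, 0.002, 0.0, -0.701]
row [0.701, 1.405, 0.033, 0.002, 0.001, -0.876]
row [0.967, 1.586, 0.034, 0.002, 0.001, -1.05]
row [0.967, 1.585, 0.234, 0.002, 0.001, -1.05]
row [0.967, 1.585, 0.409, 0.002, 0.001, -1.05]
row [0.967, 1.585, 0.571, 0.002, 0.001, -1.05]
```

Lifted cleanly. Next I rotate back to 110 and lower to just below the nut's top.

Request:
{"fn": "move_arm", "kwargs": {
  "commands": [
    [[0.054,0.322,0,0,0,-0.178],[0.141,0.631,0,0,0,-0.352],[0.282,0.921,0,0,0,-0.527],[0.47,1.181,0,0,0,-0.701],[0.701,1.405,0,0,0,-0.876],[0.967,1.586,0.03,0,0,-1.05],[0.967,1.586,0.03,0,0,-1.05],[0.967,1.585,0.24,0,0,-1.05],[0.967,1.585,0.35,0,0,-1.05],[0.967,1.585,0.4,0,0,-1.05],[0.967,1.585,0.4,0,0,-1.05]]
  ]
}}

```text
time: 11.95
position: [0.5465, -0.0864, 0.2387]
tool_rot: [0.574, 0.819, -0.0, -0.0]
ft_force: [-0.6, 0.1, -1.6]
grip_width: 0.0124
grip_force: 60.0
```

```bash
python3 -c "
from go import *
show()
for a in ((110,.2335),(105,.233),(100,.233),(95,.233),(90,.233),(87,.233)):sw(*a)
"
```

```text
t=11.95 p=[ 0.5465 -0.0864  0.2387] yaw=109.97 F=[-0.62  0.06 -1.63] M=[-0.082 -0.059  0.031] Tnut=-0.010 w=0.0124 g=60.0 q6=-41
row [-0.006, 0.007, 0.129, -0.001, -0.001, -0.001]
row [-0.001, -0.154, 0.142, -0.001, -0.001, 0.087]
row [0.018, -0.314, 0.142, -0.001, -0.001, 0.174]
row [0.051, -0.471, 0.142, -0.001, -0.001, 0.261]
row [0.097, -0.625, 0.142, -0.001, -0.0, 0.348]
row [0.132, -0.716, 0.142, -0.001, -0.0, 0.401]
```

Request:
{"fn": "move_arm", "kwargs": {
  "commands": [
    [[0,0,0.13,0,0,0],[0,0,0.14,0,0,0],[0,-0.154,0.142,0,0,0.087],[0.018,-0.314,0.142,0,0,0.174],[0.051,-0.471,0.142,0,0,0.261],[0.097,-0.625,0.142,0,0,0.348],[0.097,-0.625,0.142,0,0,0.348]]
  ]
}}

```text
time: 12.82
position: [0.5217, -0.0912, 0.2332]
tool_rot: [0.706, 0.708, -0.0, -0.0]
ft_force: [0.1, 0.2, -3.0]
grip_width: 0.0122
grip_force: 60.0
```

```bash
python3 -c "
from go import *
show()
for a in (86,82,78,74,70):sw(a,.233)
"
```

```text
t=12.82 p=[ 0.5217 -0.0912  0.2332] yaw=90.13 F=[ 0.11  0.17 -3.01] M=[-0.181  0.113  0.191] Tnut=0.200 w=0.0122 g=60.0 q6=-22
row [0.002, -0.13, 0.005, -0.001, -0.0, 0.072]
row [0.014, -0.258, 0.005, -0.001, -0.0, 0.142]
row [0.035, -0.385, 0.006, -0.001, -0.0, 0.212]
row [0.065, -0.51, 0.006, -0.001, -0.0, 0.282]
row [0.104, -0.633, 0.006, -0.001, 0.0, 0.351]
```

Request:
{"fn": "move_arm", "kwargs": {
  "commands": [
    [[0,-0.13,0,0,0,0.072],[0.014,-0.258,0,0,0,0.142],[0.035,-0.385,0,0,0,0.212]]
  ]
}}

```text
time: 13.2
position: [0.5066, -0.0898, 0.2332]
tool_rot: [0.777, 0.629, -0.0, -0.0]
ft_force: [-0.8, -0.2, -3.7]
grip_width: 0.0124
grip_force: 60.1
```

```bash
python3 -c "
from go import *
show()
for a in (74,70,66,62):sw(a,.233)
"
```

```text
t=13.20 p=[ 0.5066 -0.0898  0.2332] yaw=77.95 F=[-0.81 -0.2  -3.66] M=[-0.091  0.045  0.304] Tnut=0.249 w=0.0124 g=60.1 q6=-10
row [-0.0, -0.135, 0.004, -0.0, 0.0, 0.069]
row [0.012, -0.263, 0.005, -0.0, 0.0, 0.139]
row [0.032, -0.39, 0.005, -0.0, 0.0, 0.209]
row [0.062, -0.515, 0.005, -0.0, 0.0, 0.278]
```

Request:
{"fn": "move_arm", "kwargs": {
  "commands": [
    [[0,-0.133,0,0,0,0.07],[0.012,-0.263,0,0,0,0.139]]
  ]
}}

```text
time: 13.45
position: [0.4965, -0.0871, 0.2332]
tool_rot: [0.819, 0.573, -0.0, 0.0]
ft_force: [1.5, 0.4, -3.6]
grip_width: 0.0125
grip_force: 60.1
```

```bash
python3 -c "
from go import *
show()
for a in (66,62,58):sw(a,.233)
"
```

```text
t=13.45 p=[ 0.4965 -0.0871  0.2332] yaw=69.96 F=[ 1.55  0.42 -3.58] M=[-0.042 -0.036  0.235] Tnut=0.333 w=0.0125 g=60.1 q6=-3
row [0.0, -0.131, 0.004, -0.0, 0.0, 0.069]
row [0.012, -0.259, 0.004, -0.0, 0.0, 0.139]
row [0.033, -0.387, 0.004, -0.0, 0.0, 0.209]
```

Request:
{"fn": "move_arm", "kwargs": {
  "commands": [
    [[0,-0.131,0,0,0,0.07],[0.012,-0.26,0,0,0,0.139]]
  ]
}}

```text
time: 13.7
position: [0.4871, -0.083, 0.2332]
tool_rot: [0.857, 0.515, 0.0, 0.0]
ft_force: [1.0, 1.2, -4.4]
grip_width: 0.0124
grip_force: 60.1
```

```bash
python3 -c "
from go import *
show()
for a in (58,54,50):sw(a,.233)
"
```

```text
t=13.70 p=[ 0.4871 -0.083   0.2332] yaw=61.99 F=[ 0.97  1.17 -4.41] M=[ 0.029 -0.069  0.247] Tnut=0.272 w=0.0124 g=60.1 q6=5
row [0.0, -0.132, 0.004, 0.0, -0.0, 0.07]
row [0.012, -0.26, 0.004, 0.0, -0.0, 0.139]
row [0.033, -0.387, 0.004, 0.0, -0.0, 0.209]
```

Request:
{"fn": "move_arm", "kwargs": {
  "commands": [
    [[0,-0.131,0,0,0,0.07],[0.012,-0.26,0,0,0,0.139]]
  ]
}}

```text
time: 13.95
position: [0.4783, -0.0777, 0.2332]
tool_rot: [0.891, 0.454, 0.0, 0.0]
ft_force: [1.3, 0.9, -5.4]
grip_width: 0.0124
grip_force: 60.1
```

```bash
python3 -c "
from go import *
show()
for a in (50,46,43):sw(a,.233)
"
```

```text
t=13.95 p=[ 0.4783 -0.0777  0.2332] yaw=54.02 F=[ 1.28  0.9  -5.4 ] M=[ 0.135 -0.139  0.247] Tnut=0.286 w=0.0124 g=60.1 q6=13
row [-0.0, -0.131, 0.004, 0.001, -0.0, 0.07]
row [0.012, -0.259, 0.004, 0.001, -0.0, 0.14]
row [0.027, -0.355, 0.004, 0.001, -0.0, 0.192]
```

Request:
{"fn": "move_arm", "kwargs": {
  "commands": [
    [[0,-0.131,0,0,0,0.07],[0.012,-0.26,0,0,0,0.139]]
  ]
}}

```text
time: 14.2
position: [0.4703, -0.0712, 0.2332]
tool_rot: [0.92, 0.391, 0.001, 0.0]
ft_force: [2.4, 1.5, -5.2]
grip_width: 0.0121
grip_force: 60.1
```

```bash
python3 -c "
from go import *
show()
for a in (43,50):sw(a,.233)
"
```

```text
t=14.20 p=[ 0.4703 -0.0712  0.2332] yaw=46.05 F=[ 2.45  1.52 -5.17] M=[ 0.142 -0.197  0.276] Tnut=0.331 w=0.0121 g=60.1 q6=22
row [-0.001, -0.099, 0.004, 0.001, -0.001, 0.053]
row [0.003, 0.126, 0.004, 0.001, -0.001, -0.069]
```

```bash
python3 -c "
from go import *
for a in ((53,.233),(53,.255),(63,.255),(73,.255),(83,.255),(93,.255),(103,.255),(113,.255),(113,.233)):sw(*a)
"
```

```text
row [0.014, 0.222, 0.005, 0.001, -0.001, -0.121]
row [0.014, 0.223, -0.545, 0.001, -0.001, -0.121]
row [0.084, 0.536, -0.545, 0.001, -0.001, -0.296]
row [0.208, 0.833, -0.545, 0.001, -0.0, -0.47]
row [0.382, 1.104, -0.544, 0.001, -0.0, -0.645]
row [0.6, 1.341, -0.544, 0.001, -0.0, -0.819]
row [0.855, 1.536, -0.543, 0.001, -0.0, -0.994]
row [1.141, 1.683, -0.543, 0.001, -0.0, -1.168]
row [1.141, 1.683, 0.007, 0.001, -0.0, -1.168]
```

Request:
{"fn": "move_arm", "kwargs": {
  "commands": [
    [[0.014,0.222,0,0,0,-0.121],[0.014,0.222,0,0,0,-0.121],[0.014,0.222,-0.3,0,0,-0.121],[0.014,0.222,-0.55,0,0,-0.121],[0.014,0.222,-0.55,0,0,-0.121],[0.084,0.536,-0.55,0,0,-0.296],[0.208,0.833,-0.55,0,0,-0.47],[0.382,1.104,-0.55,0,0,-0.645],[0.6,1.341,-0.55,0,0,-0.819],[0.855,1.536,-0.55,0,0,-0.994],[1.141,1.683,-0.54,0,0,-1.168],[1.141,1.683,-0.54,0,0,-1.168]]
  ]
}}

```text
time: 15.7
position: [0.5504, -0.0851, 0.2549]
tool_rot: [0.553, 0.833, 0.0, 0.0]
ft_force: [0.3, 0.7, -1.6]
grip_width: 0.0125
grip_force: 60.0
```

```bash
python3 -c "
from go import *
show()
for a in ((113,.247),(113,.239)):sw(*a)
"
```

```text
t=15.70 p=[ 0.5504 -0.0851  0.2549] yaw=112.89 F=[ 0.32  0.71 -1.6 ] M=[ 0.043 -0.147 -0.052] Tnut=-0.009 w=0.0125 g=60.0 q6=-43
row [-0.0, 0.002, 0.196, 0.001, 0.001, -0.002]
row [-0.0, 0.002, 0.396, 0.001, 0.001, -0.002]
```

Request:
{"fn": "move_arm", "kwargs": {
  "commands": [
    [[0,0,0.2,0,0,0],[0,0,0.33,0,0,0],[0,0,0.4,0,0,0],[0,0,0.4,0,0,0]]
  ]
}}

```text
time: 16.2
position: [0.5496, -0.0853, 0.2384]
tool_rot: [0.552, 0.834, -0.0, -0.001]
ft_force: [-0.1, 0.2, -2.0]
grip_width: 0.0123
grip_force: 60.0
```

```bash
python3 -c "
from go import *
show()
for a in (113,109,105,102,99,96):sw(a,.2328)
"
```

```text
t=16.20 p=[ 0.5496 -0.0853  0.2384] yaw=112.94 F=[-0.11  0.17 -1.99] M=[-0.014 -0.146  0.009] Tnut=0.006 w=0.0123 g=60.0 q6=-43
row [-0.003, 0.022, 0.141, -0.001, -0.001, -0.001]
row [-0.001, -0.107, 0.141, -0.001, -0.001, 0.069]
row [0.011, -0.235, 0.141, -0.001, -0.001, 0.139]
row [0.026, -0.331, 0.141, -0.001, -0.001, 0.191]
row [0.046, -0.426, 0.141, -0.001, -0.001, 0.243]
row [0.07, -0.519, 0.141, -0.001, -0.001, 0.296]
```

Request:
{"fn": "move_arm", "kwargs": {
  "commands": [
    [[0,0,0.12,0,0,0],[0,0,0.14,0,0,0],[0,-0.107,0.14,0,0,0.069],[0.011,-0.235,0.14,0,0,0.139],[0.026,-0.331,0.14,0,0,0.191],[0.026,-0.331,0.14,0,0,0.191]]
  ]
}}

```text
time: 16.95
position: [0.5374, -0.0894, 0.2333]
tool_rot: [0.628, 0.778, 0.0, 0.0]
ft_force: [0.1, 1.2, -3.7]
grip_width: 0.0124
grip_force: 60.2
```

```bash
python3 -c "
from go import *
show()
for a in (98,):sw(a,.2330)
"
```

```text
t=16.95 p=[ 0.5374 -0.0894  0.2333] yaw=102.15 F=[ 0.1   1.15 -3.73] M=[ 0.112 -0.257  0.462] Tnut=0.488 w=0.0124 g=60.2 q6=-33
row [0.002, -0.139, 0.007, 0.0, 0.0, 0.072]
```

Request:
{"fn": "move_arm", "kwargs": {
  "commands": [
    [[0,-0.064,0,0,0,0.035],[0,-0.128,0,0,0,0.07],[0,-0.128,0,0,0,0.07]]
  ]
}}

```text
time: 17.32
position: [0.5323, -0.0905, 0.2333]
tool_rot: [0.656, 0.755, 0.0, 0.0]
ft_force: [1.5, 1.9, -3.5]
grip_width: 0.0123
grip_force: 60.3
```

```bash
python3 -c "
from go import *
show()
for a in (94,):sw(a,.2330)
"
```

```text
t=17.32 p=[ 0.5323 -0.0905  0.2333] yaw=98.00 F=[ 1.52  1.95 -3.46] M=[ 0.346 -0.421  0.468] Tnut=0.601 w=0.0123 g=60.3 q6=-30
row [0.004, -0.136, 0.007, 0.0, -0.0, 0.07]
```

Request:
{"fn": "move_arm", "kwargs": {
  "commands": [
    [[0,-0.068,0,0,0,0.035],[0.004,-0.136,0,0,0,0.07],[0.004,-0.136,0,0,0,0.07]]
  ]
}}

```text
time: 17.7
position: [0.5269, -0.0911, 0.2333]
tool_rot: [0.682, 0.731, 0.0, 0.0]
ft_force: [2.6, 3.7, -4.0]
grip_width: 0.0124
grip_force: 60.2
```

```bash
python3 -c "
from go import *
show()
for a in (90,):sw(a,.2330)
"
```

```text
t=17.70 p=[ 0.5269 -0.0911  0.2333] yaw=93.95 F=[ 2.57  3.66 -4.01] M=[ 0.368 -0.573  0.421] Tnut=0.632 w=0.0124 g=60.2 q6=-26
row [0.005, -0.129, 0.008, 0.001, -0.0, 0.069]
```

Request:
{"fn": "move_arm", "kwargs": {
  "commands": [
    [[0,-0.066,0,0,0,0.035],[0.004,-0.133,0,0,0,0.07],[0.004,-0.133,0,0,0,0.07]]
  ]
}}

```text
time: 18.08
position: [0.5216, -0.0914, 0.2333]
tool_rot: [0.707, 0.707, 0.0, 0.0]
ft_force: [3.5, 3.8, -4.6]
grip_width: 0.0121
grip_force: 60.2
```

```bash
python3 -c "
from go import *
show()
for a in (86,82):sw(a,.2330)
"
```

```text
t=18.07 p=[ 0.5216 -0.0914  0.2333] yaw=89.94 F=[ 3.53  3.77 -4.55] M=[ 0.433 -0.761  0.414] Tnut=0.678 w=0.0121 g=60.2 q6=-22
row [0.004, -0.126, 0.008, 0.001, -0.0, 0.069]
row [0.016, -0.254, 0.008, 0.001, -0.0, 0.139]
```

```bash
python3 -c "
from go import *
for a in (86,82,78):sw(a,.2330)
"
```

```text
row [0.004, -0.126, 0.008, 0.001, -0.0, 0.069]
row [0.016, -0.254, 0.008, 0.001, -0.0, 0.139]
row [0.037, -0.381, 0.008, 0.001, -0.0, 0.208]
```

Request:
{"fn": "move_arm", "kwargs": {
  "commands": [
    [[0,-0.063,0,0,0,0.035],[0.004,-0.126,0,0,0,0.069],[0.01,-0.19,0,0,0,0.104],[0.016,-0.254,0,0,0,0.139],[0.016,-0.254,0,0,0,0.139]]
  ]
}}

```text
time: 18.7
position: [0.5115, -0.0908, 0.2333]
tool_rot: [0.755, 0.656, 0.0, 0.0]
ft_force: [3.5, 2.8, -4.0]
grip_width: 0.0123
grip_force: 60.3
```

```bash
python3 -c "
from go import *
show()
for a in (79,86):sw(a,.2330)
"
```

```text
t=18.70 p=[ 0.5115 -0.0908  0.2333] yaw=81.97 F=[ 3.48  2.76 -4.  ] M=[ 0.395 -0.849  0.443] Tnut=0.672 w=0.0123 g=60.3 q6=-14
row [0.003, -0.099, 0.008, 0.001, 0.0, 0.052]
row [0.008, 0.126, 0.009, 0.001, 0.0, -0.07]
```

Request:
{"fn": "move_arm", "kwargs": {
  "commands": [
    [[0,-0.08,0,0,0,0.043],[0.008,-0.16,0,0,0,0.087],[0.008,-0.16,0,0,0,0.087]]
  ]
}}

```text
time: 19.08
position: [0.5053, -0.0897, 0.2334]
tool_rot: [0.782, 0.623, 0.0, 0.001]
ft_force: [4.4, 3.2, -5.1]
grip_width: 0.0122
grip_force: 60.3
```

```bash
python3 -c "
from go import *
show()
sw(73,.2330)
import time
from h import *
c=camera('scene');np.savez('s3.npz',**c);show()
cv2.imwrite('pics/s3.png',cv2.resize(c['pixels'][220:360,220:420],None,fx=4,fy=4,interpolation=cv2.INTER_CUBIC))
"
```

```text
t=19.07 p=[ 0.5053 -0.0897  0.2334] yaw=77.04 F=[ 4.37  3.16 -5.14] M=[ 0.401 -0.816  0.498] Tnut=0.765 w=0.0122 g=60.3 q6=-10
row [0.003, -0.135, 0.009, 0.001, 0.0, 0.07]
t=19.12 p=[ 0.5054 -0.0897  0.2334] yaw=77.05 F=[ 4.34  2.98 -4.95] M=[ 0.307 -0.856  0.457] Tnut=0.724 w=0.0127 g=60.3 q6=-10
```

View pics/s3.png

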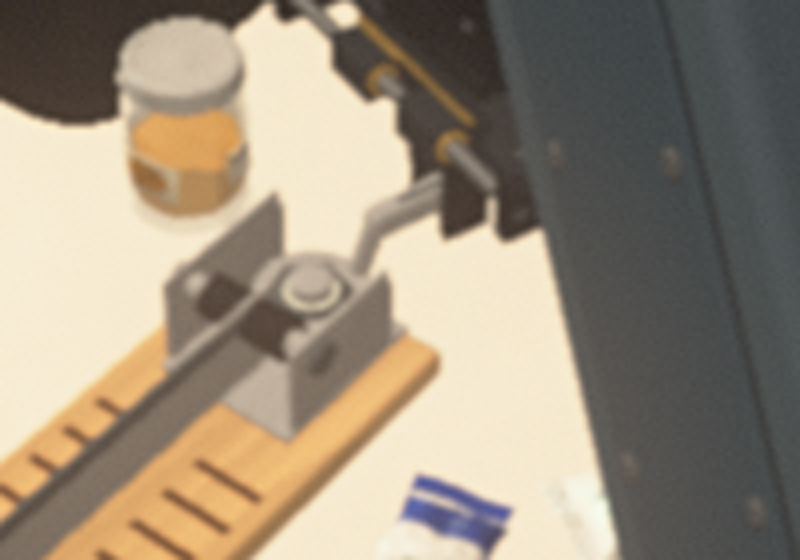

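The crop shows the ring seated round the nut at about (315,285), well clear of both cheeks, with the honey jar undisturbed. The torque reads as about 14–20° past bite, so I'll add 4°.

Request:
{"fn": "move_arm", "kwargs": {
  "commands": [
    [[0,-0.067,0,0,0,0.035],[0.003,-0.135,0,0,0,0.07],[0.003,-0.135,0,0,0,0.07],[0.003,-0.135,0,0,0,0.07]]
  ]
}}

```text
time: 19.62
position: [0.5004, -0.0884, 0.2334]
tool_rot: [0.804, 0.595, 0.0, 0.001]
ft_force: [4.5, 2.3, -5.0]
grip_width: 0.0125
grip_force: 60.3
```

```bash
python3 -c "
from go import *
show()
for a in ((80,.233),(81,.233),(81,.260)):sw(*a)
"
```

```text
t=19.62 p=[ 0.5004 -0.0884  0.2334] yaw=73.05 F=[ 4.47  2.33 -5.02] M=[ 0.329 -0.897  0.462] Tnut=0.732 w=0.0125 g=60.3 q6=-6
row [0.016, 0.218, 0.01, 0.002, 0.0, -0.121]
row [0.021, 0.25, 0.01, 0.002, 0.0, -0.139]
row [0.02, 0.251, -0.665, 0.002, 0.0, -0.139]
```

Request:
{"fn": "move_arm", "kwargs": {
  "commands": [
    [[0,-0.05,0,0,0,0.026],[0.002,-0.1,0,0,0,0.052],[0.002,-0.1,0,0,0,0.052],[0.002,-0.1,0,0,0,0.052]]
  ]
}}

```text
time: 20.12
position: [0.4967, -0.0872, 0.2334]
tool_rot: [0.819, 0.574, 0.001, 0.001]
ft_force: [4.2, 2.6, -5.8]
grip_width: 0.0124
grip_force: 60.3
```

```bash
python3 -c "
from go import *
show()
for a in ((75,.233),(79,.233),(79,.262)):sw(*a)
"
```

```text
t=20.12 p=[ 0.4967 -0.0872  0.2334] yaw=70.09 F=[ 4.23  2.6  -5.84] M=[ 0.367 -0.962  0.489] Tnut=0.721 w=0.0124 g=60.3 q6=-3
row [0.008, 0.152, 0.01, 0.002, 0.0, -0.086]
row [0.025, 0.28, 0.011, 0.002, 0.0, -0.156]
row [0.025, 0.282, -0.714, 0.002, 0.0, -0.156]
```

Request:
{"fn": "move_arm", "kwargs": {
  "commands": [
    [[0.004,0.09,0,0,0,-0.05],[0.004,0.09,0,0,0,-0.05]]
  ]
}}

```text
time: 20.38
position: [0.4995, -0.0882, 0.2332]
tool_rot: [0.805, 0.594, -0.0, -0.0]
ft_force: [3.1, 1.5, -3.7]
grip_width: 0.0124
grip_force: 60.0
```

```bash
python3 -c "
from go import *
show()
sw(76,.233)
"
```

```text
t=20.38 p=[ 0.4995 -0.0882  0.2332] yaw=72.83 F=[ 3.09  1.48 -3.72] M=[ 0.241 -0.63   0.115] Tnut=0.302 w=0.0124 g=60.0 q6=-5
row [0.005, 0.113, 0.006, -0.0, -0.0, -0.055]
```

Request:
{"fn": "move_arm", "kwargs": {
  "commands": [
    [[0.004,0.1,0,0,0,-0.055],[0.004,0.1,0,0,0,-0.055]]
  ]
}}

```text
time: 20.62
position: [0.5031, -0.0893, 0.2333]
tool_rot: [0.788, 0.615, -0.0, -0.0]
ft_force: [1.6, 1.1, -2.2]
grip_width: 0.0127
grip_force: 60.0
```

```bash
python3 -c "
from go import *
show()
for a in ((75,.233),(79,.233),(79,.262)):sw(*a)
"
```

```text
t=20.62 p=[ 0.5031 -0.0893  0.2333] yaw=75.94 F=[ 1.58  1.1  -2.23] M=[ 0.108 -0.418 -0.02 ] Tnut=0.074 w=0.0127 g=60.0 q6=-9
row [0.003, -0.013, 0.009, -0.001, 0.0, 0.016]
row [0.007, 0.115, 0.009, -0.001, 0.0, -0.053]
row [0.007, 0.115, -0.716, -0.001, 0.0, -0.053]
```

```bash
python3 -c "
from go import *
show()
for a in ((81,.233),(81,.300)):sw(*a)
rel(.503,-.206,.30,70.4);rel(.503,-.206,.269,70.4)
"
```

```text
t=20.62 p=[ 0.5031 -0.0893  0.2333] yaw=75.94 F=[ 1.58  1.1  -2.23] M=[ 0.108 -0.418 -0.02 ] Tnut=0.074 w=0.0127 g=60.0 q6=-9
row [0.013, 0.179, 0.009, -0.001, -0.0, -0.088]
row [0.012, 0.178, -1.666, -0.001, -0.0, -0.088]
row [-2.831, 0.706, -1.667, -0.001, 0.0, 0.097]
row [-2.831, 0.707, -0.892, -0.001, 0.0, 0.097]
```

Request:
{"fn": "move_arm", "kwargs": {
  "commands": [
    [[0.013,0.179,0,0,0,-0.088],[0.013,0.179,0,0,0,-0.088],[0.013,0.179,-0.3,0,0,-0.088],[0.013,0.179,-0.6,0,0,-0.088],[0.012,0.178,-1.66,0,0,-0.088],[0.012,0.178,-1.66,0,0,-0.088],[-1.4,0.4,-1.66,0,0,0],[-2.83,0.7,-1.66,0,0,0.097],[-2.83,0.706,-0.9,0,0,0.097],[-2.83,0.706,-0.89,0,0,0.097],[-2.83,0.706,-0.89,0,0,0.097]]
  ]
}}

```text
time: 22.0
position: [0.5032, -0.2049, 0.2688]
tool_rot: [0.816, 0.578, -0.0, -0.001]
ft_force: [0.2, 0.3, -0.7]
grip_width: 0.0123
grip_force: 60.0
```

Run:
```python
from go import *
from h import *
show()
c=camera("top");im=c["pixels"]
cv2.imwrite("pics/t4.png",cv2.resize(im[200:320,200:440],None,fx=3,fy=3,interpolation=cv2.INTER_CUBIC))
u0,u1,v0,v1=322,356,236,274
big=cv2.resize(im.max(2)[v0:v1,u0:u1],None,fx=8,fy=8,interpolation=cv2.INTER_CUBIC)
for thr in(205,215,225):
  ks,hi=cv2.findContours(((big<thr)*255).astype(np.uint8),cv2.RETR_CCOMP,1)
  for k,h in zip(ks,hi[0]):
    if cv2.contourArea(k)<5000 or h[3]<0: continue
    M=cv2.moments(k);uu,vv=u0+(M["m10"]/M["m00"]+.5)/8-.5,v0+(M["m01"]/M["m00"]+.5)/8-.5
    o,R,y=st();p=onz(c,uu,vv,o["position"][2]-.2015+.0065)[:2];d=R.inv().apply(np.r_[p-o["position"][:2],0])
    print(thr,cv2.contourArea(k)/64,p,"in tool",d*1000)
```

```text
t=22.00 p=[ 0.5032 -0.2049  0.2688] yaw=70.55 F=[ 0.21  0.3  -0.69] M=[-0.035 -0.073 -0.04 ] Tnut=-0.007 w=0.0123 g=60.0 q6=-15
205 289.515625 [ 0.52651533 -0.13466758] in tool [ 7.38858756e+01 -1.71989582e+00  3.99508343e-03]
215 269.390625 [ 0.52668366 -0.13477853] in tool [ 7.38372051e+01 -1.52424861e+00  3.97485284e-03]
225 250.8203125 [ 0.52680869 -0.13485738] in tool [ 7.38044126e+01 -1.38012465e+00  3.96010898e-03]
```

View pics/t4.png

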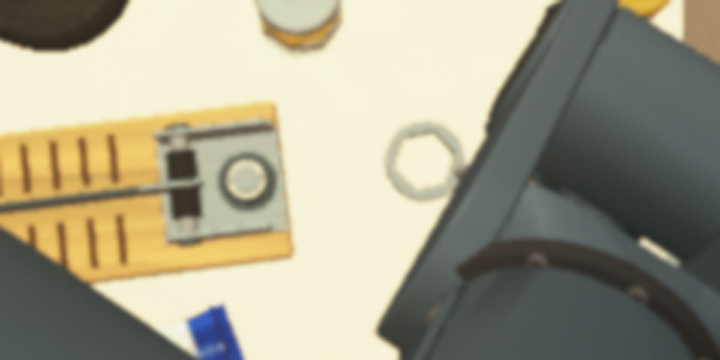

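The spanner has slipped only 0.5° in the grip, so geometry puts the nut about 25–32° past bite. The crop shows the big ring at about (426,160), the nut undisturbed and open table below, so I'll set it down.

Request:
{"fn": "move_arm", "kwargs": {
  "commands": [
    [[0,0,0.8,0,0,0],[0,0,1.4,0,0,0],[0,0,1.6,0,0,0],[0,0,1.66,0,0,0],[0,0,1.66,0,0,0]]
  ]
}}

```text
time: 22.68
position: [0.504, -0.2057, 0.2033]
tool_rot: [0.816, 0.577, 0.0, 0.001]
ft_force: [0.3, 0.1, -1.5]
grip_width: 0.0123
grip_force: 60.0
```

```bash
python3 -c "
from go import *
show()"
```

```text
t=22.68 p=[ 0.504  -0.2057  0.2033] yaw=70.54 F=[ 0.33  0.09 -1.45] M=[-0.063 -0.142 -0.003] Tnut=0.059 w=0.0123 g=60.0 q6=-15
```

Request:
{"fn": "move_arm", "kwargs": {
  "commands": [
    [[0,0,0.02,0,0,0],[0,0,0.04,0,0,0],[0,0,0.05,0,0,0],[0,0,0.05,0,0,0]]
  ]
}}

```text
time: 23.18
position: [0.5038, -0.2058, 0.2015]
tool_rot: [0.817, 0.577, 0.0, 0.001]
ft_force: [-0.3, 0.7, 5.2]
grip_width: 0.0123
grip_force: 60.0
```

```bash
python3 -c "
from go import *
show()"
```

```text
t=23.18 p=[ 0.5038 -0.2058  0.2015] yaw=70.52 F=[-0.35  0.68  5.17] M=[0.077 0.119 0.003] Tnut=-0.074 w=0.0123 g=60.0 q6=-15
```

Request:
{"fn": "move_arm", "kwargs": {
  "commands": [
    [[0,0,-0.01,0,0,0],[0,0,-0.01,0,0,0],[0,0,-0.01,0,0,0],[0,0,-0.01,0,0,0],[0,0,-0.01,0,0,0],[0,0,-0.01,0,0,0],[0,0,-0.01,0,0,0],[0,0,-0.01,0,0,0]]
  ],
  "claw": -1
}}

```text
time: 24.18
position: [0.5035, -0.2057, 0.2009]
tool_rot: [0.817, 0.577, 0.0, -0.0]
ft_force: [-0.1, 0.5, -0.2]
grip_width: 0.0829
grip_force: 0.0
```

Request:
{"fn": "move_arm", "kwargs": {
  "commands": [
    [[0,0,-0.5,0,0,0],[0,0,-1.5,0,0,0],[0,0,-3,0,0,0],[0,0,-4,0,0,0],[-2,0,-4.5,0,0,0],[-3.5,0,-4.5,0,0,0],[-5,0,-4.5,0,0,0],[-5,0,-4.5,0,0,0],[-5,0,-4.5,0,0,0]]
  ]
}}

```text
time: 25.3
position: [0.4363, -0.3948, 0.3805]
tool_rot: [0.817, 0.576, 0.0, -0.0]
ft_force: [0.4, 0.6, -0.1]
grip_width: 0.0867
grip_force: 0.0
```

Run:
```python
from go import *
from h import *
show()
c=camera("top");im=c["pixels"]
cv2.imwrite("pics/t5.png",cv2.resize(im[180:320,200:440],None,fx=3,fy=3,interpolation=cv2.INTER_CUBIC))
c=camera("top");a=np.load("top0.npz")
q=[cv2.findNonZero(((cv2.absdiff(im,a["pixels"])[y0:y1,x0:x1].max(2)>40)*255).astype(np.uint8)) for x0,x1,y0,y1 in((280,318,178,220),(386,430,172,215))]
print([0 if k is None else len(k) for k in q])
```

```text
t=25.30 p=[ 0.4363 -0.3948  0.3805] yaw=70.39 F=[ 0.35  0.64 -0.14] M=[-0.009 -0.04   0.074] Tnut=0.152 w=0.0867 g=0.0 q6=-33
[0, 0]
```

View pics/t5.png

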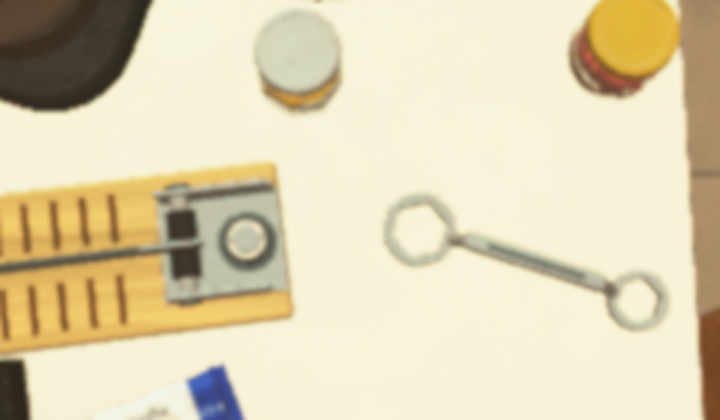

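The spanner stands on both rings on the table, big ring at crop (419,230) and small ring at (637,300). It is clear of the slicer and the gripper, and neither jar has moved.

```bash
python3 -c "
from rig import *
print(hand_in())"
```

```text
the job is handed in; nothing more can be done
None
```

The nut is tightened an estimated 20–30° past its bite point (from torque and swing angle, not measured directly), the spanner is back on both rings off the slicer, neither jar has moved, and the job is handed in; no verdict came back.

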